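Swing the two holder clamps in over the circuit board

TASK

Get the circuit board ready for rework: with a fingertip, gently push the bar of each of the holder's two swing clamps round on its pivot until it points straight in over the board, along the length of the holder. Push the bars only, without pinching them; do not touch the circuit board, which stays lying in the holder, and leave the other things on the bench where they are.

Things in the scene. Friction and masses are not known exactly. Their poses are not given: they have to be found in the camera images.
- holder: Circuit board holder fixed to the bench. Origin: centre of its underside; y along its length to its left end, x across to the far side, z up. Dark steel base 130 (x) x 280 (y) x 10 mm; at each end a blue block 70 x 50 mm centred at y = +-108 mm, top 54 mm above the bench, with a low ledge inside it that carries one end of the board (ledge lugs end at 44 mm).
- board: Loose green circuit board 100 (x) x 160 (y) x 3 mm, lying on the holder's two ledges between the blue blocks; origin at the centre of its underside, 40 mm above the bench, axes as the holder's. Its parts stand up to 6 mm above its top: the highest is 49 mm above the bench.
- clamp_left (a joint): Angle (rad) of the left swing clamp, a level steel bar on an upright pivot on the holder's +y block. 0: points straight out along the holder's +y, away from the board; positive is counter-clockwise from above; +pi or -pi: straight in over the board, along the holder's length. Stops at +-3.5. Slight friction (0.06 N m: about 1.3 N at 48 mm from the pivot); stays where left.
- clamp_left_pivot (a point): Point on the left clamp's pivot axis, level with the top of its bar, 70 mm above the bench. Round hub here, 24 mm across; its top and screw head end 76 mm above the bench.
- clamp_left_tip (a point): Middle of the top edge of the left clamp bar's free end, 65 mm from the pivot, 70 mm above the bench. The bar is straight, 14 mm wide and 14 mm deep (56 to 70 mm above the bench); under it, 57 mm from the pivot, a rubber foot 10 mm across reaches down to 46 mm above the bench, 3 mm clear of the board.
- clamp_right (a joint): Angle (rad) of the right swing clamp, a level steel bar on an upright pivot on the holder's -y block. 0: points straight out along the holder's -y, away from the board; positive is counter-clockwise from above; +pi or -pi: straight in over the board, along the holder's length. Stops at +-3.5. Slight friction (0.06 N m: about 1.3 N at 48 mm from the pivot); stays where left.
- clamp_right_pivot (a point): Point on the right clamp's pivot axis, level with the top of its bar, 70 mm above the bench. Round hub here, 24 mm across; its top and screw head end 76 mm above the bench.
- clamp_right_tip (a point): Middle of the top edge of the right clamp bar's free end, 65 mm from the pivot, 70 mm above the bench. The bar is straight, 14 mm wide and 14 mm deep (56 to 70 mm above the bench); under it, 57 mm from the pivot, a rubber foot 10 mm across reaches down to 46 mm above the bench, 3 mm clear of the board.
- spool: Bystander: grey plastic spool standing on end, 60 mm across, 46 mm high, beyond the holder (on its far side). Origin at the centre of its underside.
- jar: Bystander: small amber jar, 44 mm across, 55 mm high, on the robot's side of the holder. Origin at the centre of its underside.
- screwdriver: Bystander: screwdriver 160 mm long lying on the far side of the holder's right end (origin under the middle of it).
- meter: Bystander: green and black multimeter 170 x 85 x 38 mm lying to the left of the holder. Origin at the centre of its underside.
- tin: Bystander: shallow round aluminium dish, 70 mm across, 32 mm high, to the right of the holder. Origin at the centre of its underside.
- mug: Bystander: white mug, 80 mm across, 95 mm high, far right. Origin at the centre of its underside.
- block: Bystander: cork block 50 x 80 x 30 mm, far left. Origin at the centre of its underside.
There are look-alikes about, which are no part of the job. Of the things like the board, leave any that is purple; of the rest the larger one is meant.

How it is judged:
By the outcome, as a careful person would: the job done as asked, in the order asked, and still so for the second after the job is handed in, with the robot touching nothing.
It also fails if it takes over 56 s, if anything falls off the work surface, if the arm or the gripper's body presses on something with over 40 N, if the wrist force passes 120 N, or if a joint passes its speed limit or range.

ROBOT

A 6-joint arm with a two-finger parallel gripper is mounted at the origin on the work surface. World frame = base frame: x ahead of the robot, y to its left, z up, the work surface at z = 0. Lengths are in mm, angles in rad, forces in N, time in s.
With the tool pointing down it reaches from about 300 to 875 mm from the base axis. Payload 6.4 kg.
Tool frame: the origin (TCP) lies midway between the tips of the shut fingers; the grasp point (between the pads) lies 19 mm behind it (env.hold_point_z is the distance from the TCP to the grasp point, in mm); z points along the fingers, y is the line along which they close (so a half turn about z gives the same grasp; the last joint's range is limited). The gripper opens to 85 mm and grips with 20 to 120 N. Pads are 22 mm wide; open, the fingers measure 114 mm over their backs; the gripper's body (76 mm by 85 mm) begins 54 mm behind the grasp point. The pads swing forward as they close: fully open they stand 13 mm farther back than shut.
Start: joints at [-1.325, 0.181, 1.607, -0, 1.354, -0.206], TCP at [251.054, -517.313, 231.288] pointing down, gripper open.
Joint ranges: [-2.99, 2.99], [-0.89, 2.07], [0.3, 2.58], [-1.14, 4.28], [0, 2.63], [-3.12, 3.12]. Speed limits (rad/s): [2.57, 2.57, 3.01, 3.14, 3.14, 3.14].

INTERFACE

Orientations are given as a 3x3 rotation matrix whose columns are the frame's x, y, z axes.
In Python, from bench import env gives the robot as it stands.
- The arm moves only by the tool send_rows, never from a script. Its arguments are lists of equal length, an entry for each row: "hand": the closure in counts, from 0 (fully open) to 255 (shut); "delta_pos": the shift along the tool's x, y, z in cm, a list of three; "twist": the turn about the tool's z in degrees. A call has 1 to 12 rows; each row is the pose to reach, as a shift and turn from the pose commanded when the call began, along the tool's axes at that moment; what a row does not reach only later rows make up. A row lasts 1/12 s, in which the tool goes at most 41.7 mm and 7.16 degrees, less where a joint would pass 70% of its speed; a pose out of reach is approached as far as the arm can. A call with a gripper value outside its range is refused whole. The fingers move at their own pace and stop on an object; "grip_force" is the grip in N (left out, the last holds). Time passes only in rows, so rows that repeat a pose let the fingers close. It gives the time, the measured TCP pose, the force, the opening and the grip force at its end, in the units of the state.
- env.read_state(): the state, without advancing time (a new reading comes with each control period).
- env.grab_frame(name): name is "scene" or "top" or "wrist"; returns the picture (384x512x3 uint8, red, green, blue); there is no depth.
- env.camera_model(name): a dict with "fovy" (degrees; the focal length in pixels is half the picture's height over the tangent of half this angle, whatever the lens; pixels are square), "cx", "cy" (the principal point, pixels), "distortion" ([k1, k2, p1, p2, k3] as OpenCV has them; the pictures are not rectified), "camera_from_world" (4x4, takes a point from world to camera coordinates); the wrist camera has in their place "mount" (4x4, takes a point from camera to tool coordinates, whose origin is the TCP and whose axes are the flange's). Camera axes: x right, y up, looking along -z (the intrinsics and any distortion apply to the point x, -y, -z); pixel columns grow to the right and rows downward; lengths in mm; the calibration is good to about 2 mm. A picture is of the moment at which its call begins: read the wrist's pose just before it. camera_model takes no time and is no camera call.
- env.job_done(): hands the job in; it is judged then, once.
The state is a dict: "t": time; "joint_positions": joint angles; "qvel": joint speeds; "joint_torque": joint torques, N m; "position": TCP position; "ee_rot": TCP orientation; "wrist_force": force on the tool from outside, world axes, zero at the start; "ft_torque": the same for the moment, N m; "gripper_width": finger opening in mm; "finger_force": force on a finger pad.
Only numpy, scipy, OpenCV 4.12 (cv2) and the standard library are available. Lean on these libraries where they do the work, as an engineer would, in place of code of your own. Each camera call takes 0.05 s, during which the arm holds its last target. There are 200 camera calls.

## Working session

There is one attempt and no reset: what is moved stays moved. The work goes in short steps, Python scripts to look and compute and a tool call to move; the robot and the scene stay as the last step left them, time stands still between calls to the robot, and variables do not carry over. Pictures are saved under pics/ and viewed, at most 10 in all, crops included, and the job is handed in when it is done.

Besides the shell and the picture viewer there is one more tool, called by a JSON object that holds its "op" and its "data". send_rows: Moves the arm, as the interface text tells. Its arguments: {"type":"object","properties":{"hand":{"type":"array"},"delta_pos":{"type":"array"},"twist":{"type":"array"},"grip_force":{"type":"number"}},"required":["hand","delta_pos","twist"]}

```bash
mkdir -p pics; ls; cat > h.py <<'E'
import numpy as np, cv2
from bench import env
def K(m,h=384):
    f=h/2/np.tan(np.radians(m["fovy"])/2)
    return np.array([[f,0,m["cx"]],[0,f,m["cy"]],[0,0,1.]])
def cfw(name,m,st=None):
    if name!="wrist": return np.array(m["camera_from_world"])
    T=np.eye(4);T[:3,:3]=np.array(st["ee_rot"]);T[:3,3]=st["position"]
    return np.linalg.inv(T@np.array(m["mount"]))
def ray(name,px,z,st=None):
    m=env.camera_model(name);C=np.linalg.inv(cfw(name,m,st))
    u=cv2.undistortPoints(np.array(px,float).reshape(-1,1,2),K(m),np.array(m["distortion"],float))[:,0]
    d=np.c_[u[:,0],-u[:,1],-np.ones(len(u))]@C[:3,:3].T;o=C[:3,3]
    return o+d*((z-o[2])/d[:,2])[:,None]
def proj(name,P,st=None):
    m=env.camera_model(name);C=cfw(name,m,st)
    p=np.array(P,float)@C[:3,:3].T+C[:3,3]
    return cv2.projectPoints(p*[1,-1,-1],np.zeros(3),np.zeros(3),K(m),np.array(m["distortion"],float))[0][:,0]
E
python3 - <<'E'
from h import *
a=env.grab_frame("top");b=env.grab_frame("scene")
np.save("top.npy",a);np.save("scene.npy",b)
cv2.imwrite("pics/top.png",cv2.resize(a[:,:,::-1],(800,600),interpolation=3))
cv2.imwrite("pics/scene.png",cv2.resize(b[:,:,::-1],(800,600),interpolation=3))
for n in("top","scene"):print(env.camera_model(n))
s=env.read_state();print(s["t"],s["position"],s["ee_rot"],s["gripper_width"])
E
```

```text
pics
{'fovy': 55.525820059681145, 'cx': 255.63119367309625, 'cy': 193.20553975062268, 'distortion': array([-0.05522728,  0.        ,  0.        ,  0.        ,  0.        ]), 'camera_from_world': array([[-1.40574308e-02, -9.99888009e-01,  5.13409052e-03,
        -8.05436716e+01],
       [ 9.87658709e-01, -1.30841114e-02,  1.56073961e-01,
        -6.04825810e+02],
       [-1.55989307e-01,  7.26472812e-03,  9.87732028e-01,
        -1.33752009e+03],
       [ 0.00000000e+00,  0.00000000e+00,  0.00000000e+00,
         1.00000000e+00]])}
{'fovy': 52.13768950982906, 'cx': 253.99768937121095, 'cy': 194.91487505539973, 'distortion': array([0.0414762, 0.       , 0.       , 0.       , 0.       ]), 'camera_from_world': array([[-1.29199948e-02,  9.99874315e-01,  9.18851517e-03,
         1.07199349e+02],
       [-6.64638599e-01, -1.54529379e-02,  7.47005180e-01,
         3.35493566e+02],
       [ 7.47053282e-01,  3.54426123e-03,  6.64754715e-01,
        -1.71548636e+03],
       [ 0.00000000e+00,  0.00000000e+00,  0.00000000e+00,
         1.00000000e+00]])}
0.1 [ 250.93019658 -516.80211258  230.44965628] [[ 8.99653017e-01  4.36605436e-01 -3.78562202e-04]
 [ 4.36605465e-01 -8.99651722e-01  1.56437235e-03]
 [ 3.42439333e-04 -1.57267463e-03 -9.99998705e-01]] 85.84019750198814
```

View pics/top.png

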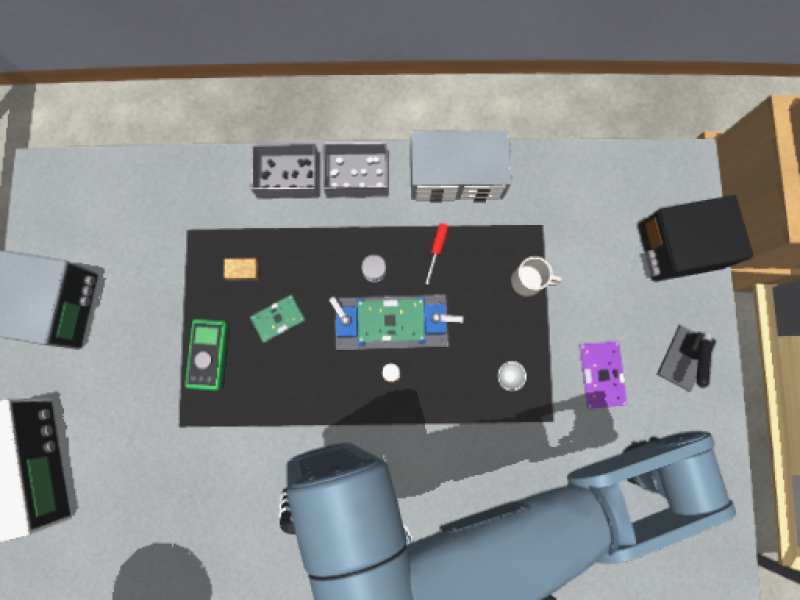

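View pics/scene.png

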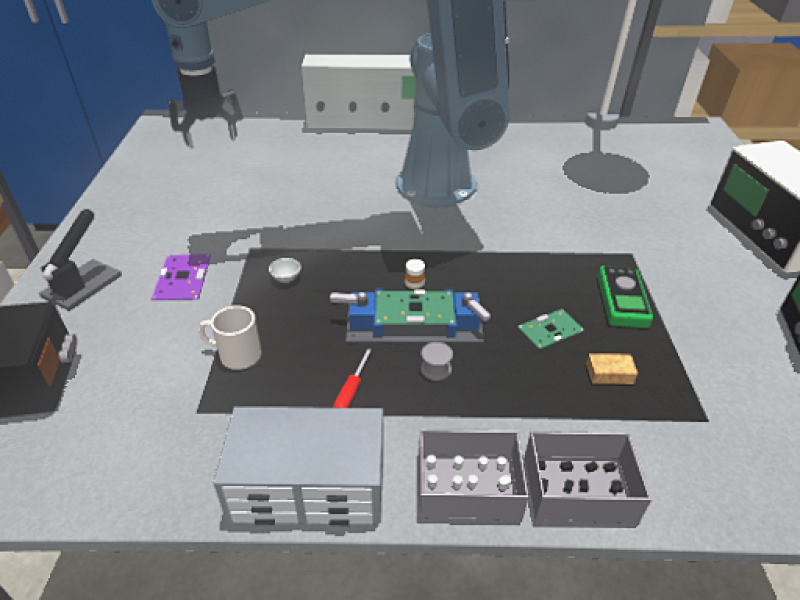

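The top view shows three boards: green at (390,320) lying in the holder, a smaller green one at (277,318), and purple at (603,375). The green one in the holder is meant because it is the larger of the two that aren't purple. The left clamp's pivot is at about (345,320) with its tip at (334,299). The right clamp's pivot is at about (437,319) with its tip at (462,320).

```bash
python3 - <<'E'
from h import *
a=np.load("top.npy")
c=a[178:238,195:305];cv2.imwrite("pics/crop.png",cv2.resize(c[:,:,::-1],None,fx=7,fy=7,interpolation=cv2.INTER_CUBIC))
hsv=cv2.cvtColor(a,cv2.COLOR_RGB2HSV)
sub=np.zeros(a.shape[:2],bool);sub[178:238,205:305]=1
def big(m,z,n):
    cs,_=cv2.findContours((m&sub).astype(np.uint8),cv2.RETR_EXTERNAL,cv2.CHAIN_APPROX_NONE)
    for q in sorted(cs,key=cv2.contourArea)[::-1][:n]:
        if len(q)<6:continue
        w=ray("top",q[:,0],z)[:,:2].astype(np.float32)
        print(cv2.minAreaRect(q),cv2.minAreaRect(w))
H,S,V=[hsv[:,:,i].astype(int) for i in range(3)]
print("green");big((H>50)&(H<90)&(S>90)&(V>60),43,1)
print("blue");big((H>100)&(H<125)&(S>120)&(V>60),54,2)
print("white");big((S<40)&(V>150),70,6)
for n,p,z in [("spool",(373,262),46),("jar",(391,372),55),("drvtip",(428,283),5),("mug",(533,270),95),("tin",(512,372),32)]:
    print(n,ray("top",[np.array(p)*.64],z))
print(env.camera_model("wrist"))
E
```

```text
green
((250.0, 205.0), (26.0, 42.0), 90.0) ((560.3795776367188, -66.78890228271484), (159.1295928955078, 99.35558319091797), 89.83135986328125)
blue
((277.7705383300781, 203.51760864257812), (20.017786026000977, 13.728673934936523), 85.60128784179688) ((562.0946044921875, -171.5928192138672), (75.92718505859375, 51.75423049926758), 2.8661699295043945)
((222.13848876953125, 202.39231872558594), (14.760133743286133, 24.806947708129883), 7.125016689300537) ((569.5104370117188, 37.865299224853516), (55.729679107666016, 93.47750854492188), 82.74602508544922)
white
((216.49998474121094, 198.0), (18.30510711669922, 3.60555100440979), 56.30992889404297) ((584.0968627929688, 57.570194244384766), (69.27111053466797, 13.43113899230957), 33.34297180175781)
((288.5517272949219, 203.37933349609375), (13.287277221679688, 4.152274131774902), 4.763641834259033) ((560.1895141601562, -210.61019897460938), (49.33015823364258, 15.601871490478516), 84.4145736694336)
((250.0, 235.0), (4.0, 10.0), 90.0) ((445.07110595703125, -65.77096557617188), (36.7171516418457, 14.628348350524902), 89.21715545654297)
((2
[... 474 characters left out ...]
3 -66.38143954  55.        ]]
drvtip [[ 657.64764686 -161.81797838    5.        ]]
mug [[ 668.75092819 -407.17656288   95.        ]]
tin [[ 430.67986524 -359.04862022   32.        ]]
{'fovy': 63.0742740202254, 'cx': 258.79467974517837, 'cy': 190.48330074388636, 'distortion': array([-0.03204903,  0.        ,  0.        ,  0.        ,  0.        ]), 'mount': array([[ 4.78137099e-04,  9.49680983e-01,  3.13218456e-01,
         8.02296034e+01],
       [ 9.99999641e-01, -6.73402098e-04,  5.15232214e-04,
         1.12655077e+00],
       [ 7.00228201e-04,  3.13218097e-01, -9.49680964e-01,
        -1.43540771e+02],
       [ 0.00000000e+00,  0.00000000e+00,  0.00000000e+00,
         1.00000000e+00]])}
```

View pics/crop.png

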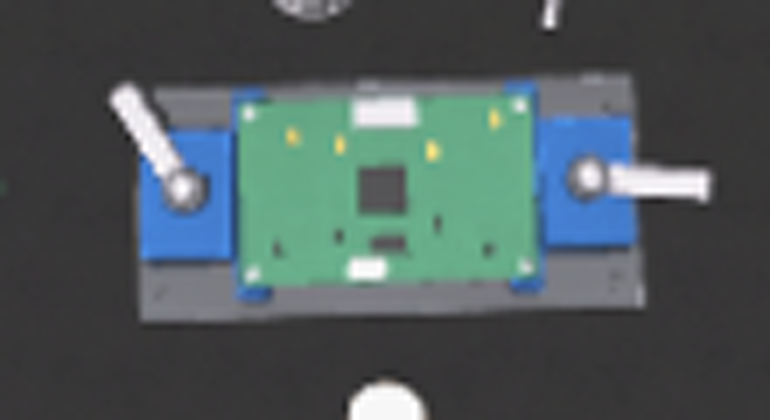

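The crop confirms it: the board with the holder under it and the blue blocks is the one meant. The left pivot is at crop (184,188) with its tip at (123,95), and the right pivot is at (588,177) with its tip at (708,185). Next I'll move above it with the fingers shut for one close look.

{"op": "send_rows", "data": {"hand": [255, 255, 255, 255, 255, 255, 255, 255, 255, 255, 255, 255], "delta_pos": [[4, -2.1, 0], [8, -4.2, 0], [12, -6.4, 0], [16, -8.5, 0], [20, -10.6, 0], [24, -12.7, 0], [28, -14.8, 0], [32, -17, 0], [36, -19.1, 0], [40, -21.2, 0], [44, -23.3, 0], [47, -25, 0]], "twist": [2, 4, 6, 8, 10, 12, 14, 16, 18, 20, 22, 24]}}

```text
t: 1.1
position: [546.7, -111.5, 231.0]
ee_rot: [[1.0, 0.031, -0.0], [0.031, -1.0, 0.0], [-0.0, -0.0, -1.0]]
wrist_force: [0.9, -1.0, 1.7]
gripper_width: -0.4
finger_force: 0.0
```

{"op": "send_rows", "data": {"hand": [255, 255, 255, 255], "delta_pos": [[2, 0, 0], [2, 0, 0], [2, 0, 0], [2, 0, 0]], "twist": [2, 2, 2, 2]}}

```text
t: 1.43
position: [565.2, -113.0, 230.6]
ee_rot: [[1.0, -0.002, -0.002], [-0.002, -1.0, 0.0], [-0.002, -0.0, -1.0]]
wrist_force: [-0.4, -0.7, 0.5]
gripper_width: 0.0
finger_force: 0.0
```

```bash
python3 - <<'E'
from h import *
s=env.read_state();a=env.grab_frame("wrist")
np.save("w1.npy",a);np.save("w1s.npy",s,allow_pickle=True)
cv2.imwrite("pics/w1.png",cv2.resize(a[:,:,::-1],(800,600),interpolation=3))
print(s["t"],s["position"],s["ee_rot"],s["gripper_width"],s["joint_positions"])
E
```

```text
1.4333 [ 565.20153649 -112.97430428  230.61476113] [[ 9.99997541e-01 -1.52960132e-03 -1.60587104e-03]
 [-1.52901716e-03 -9.99998764e-01  3.64929829e-04]
 [-1.60642725e-03 -3.62473527e-04 -9.99998644e-01]] 0.0350759894343544 [-4.02945780e-01  1.85556852e-01  1.60285153e+00 -3.01001462e-04
  1.35480464e+00  1.16944461e+00]
```

View pics/w1.png

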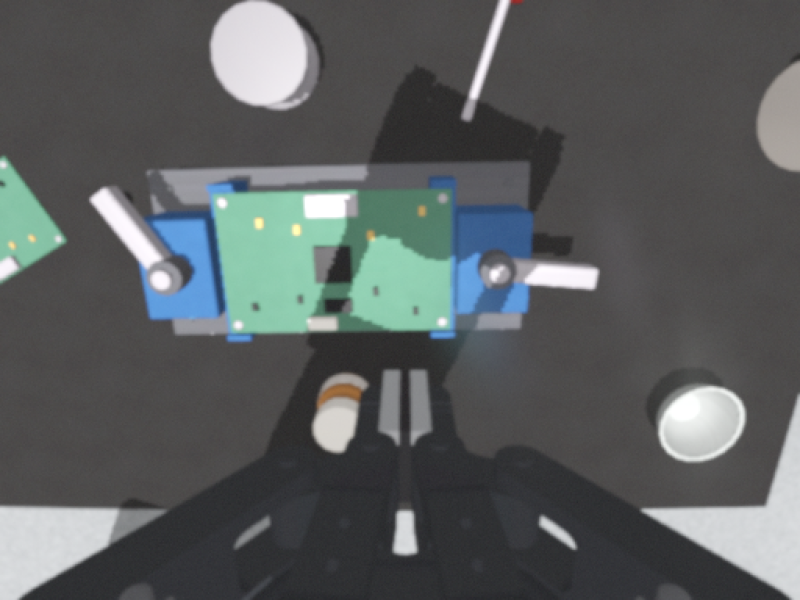

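The wrist view shows the left hub at (163,276) with its bar tip near (103,193), and the right hub at (496,270) with its bar tip at (598,276). The board's small parts look flat, and only the white connectors stand tall. I'll work out the pivots, the bar angles and how close the parts come to the sweep.

```bash
cat > meas.py <<'E'
from h import *
def bars(a,s):
    hsv=cv2.cvtColor(a,cv2.COLOR_RGB2HSV).astype(int)
E
python3 - <<'E'
from h import *
a=np.load("w1.npy");s=np.load("w1s.npy",allow_pickle=True).item()
f=.64
def R(p,z):return ray("wrist",np.array(p)*f,z,s)[:,:2]
PL,PR=R([(162,279),(498,271)],76)
tL=R([(103,193)],70)[0];tR=R([(598,276)],70)[0]
print("piv",PL,PR,np.linalg.norm(PL-PR))
ax=(PL-PR)/np.linalg.norm(PL-PR);print("holder yaw deg",np.degrees(np.arctan2(-ax[0],ax[1])))
for P,t,o in((PL,tL,ax),(PR,tR,-ax)):
    d=t-P;print("len",np.linalg.norm(d),"ang",np.degrees(np.arctan2(o[0]*d[1]-o[1]*d[0],o@d)))
T=ray("top",[(195+184/7-.5,178+186/7-.5),(195+588/7-.5,178+175/7-.5)],76)[:,:2];print("top piv",T)
B=R([(220,193),(454,190),(454,332),(230,333)],43);print("board centre",B.mean(0),"mid pivots",(PL+PR)/2)
for p in [(259,224),(296,230),(255,307),(300,299),(331,205)]:print("L",p,np.linalg.norm(R([p],44)[0]-PL))
for p in [(422,211),(371,236),(416,311),(375,291),(331,322)]:print("R",p,np.linalg.norm(R([p],44)[0]-PR))
E
```

```text
piv [559.89814836  41.23027555] [ 564.93152522 -173.00210745] 214.29150428741636
holder yaw deg 1.3459132490815797
len 62.58524334420239 ang -60.749598419695346
len 66.65307260650512 ang -5.6204844743850035
top piv [[ 560.18690205   40.97866392]
 [ 563.2026861  -172.85469007]]
board centre [560.21010702 -68.2234631 ] mid pivots [562.41483679 -65.88591595]
L (259, 224) 63.50603464760957
L (296, 230) 85.0573690275286
L (255, 307) 56.51927121210504
L (300, 299) 84.15089199850311
L (331, 205) 113.99149169142945
R (422, 211) 57.70117974415976
R (371, 236) 83.5239664413658
R (416, 311) 63.75497901276786
R (375, 291) 83.34496702535179
R (331, 322) 121.73973098022333
```

Both bars can swing clockwise: left via the far side, right via the near side. On those routes the foot (radius 52–62) clears the board parts. I'll start with the left bar, going in above its outer side and turning the tool so that its -x pad edge does the pushing.

{"op": "send_rows", "data": {"hand": [255, 255, 255, 255, 255, 255, 255, 255, 255, 255, 255, 255], "delta_pos": [[0.2, -2.3, 1], [0.5, -4.6, 2], [0.7, -6.9, 3], [1, -9.2, 4], [1.2, -11.5, 5], [1.4, -13.8, 6], [1.6, -16, 7], [1.8, -18.3, 8], [1.8, -20.5, 9], [1.8, -20.5, 10], [1.8, -20.5, 11], [1.8, -20.5, 12]], "twist": [-7, -14, -21, -28, -35, -42, -49, -56, -63, -70, -77, -84]}}

```text
t: 2.48
position: [583.8, 91.4, 110.9]
ee_rot: [[0.101, 0.995, -0.0], [0.995, -0.101, -0.0], [-0.0, -0.0, -1.0]]
wrist_force: [0.6, -1.0, -0.4]
gripper_width: 0.1
finger_force: 0.0
```

{"op": "send_rows", "data": {"hand": [255, 255, 255, 255, 255, 255, 255, 255], "delta_pos": [[0, 0, 0], [0, 0, 0], [0, 0, 0], [0, 0, 0], [0, 0, 0], [0, 0, 0], [0, 0, 0], [0, 0, 0]], "twist": [-7, -14, -21, -28, -35, -38, -38, -38]}}

```text
t: 3.15
position: [584.0, 91.1, 111.4]
ee_rot: [[-0.525, 0.851, -0.0], [0.851, 0.525, -0.0], [-0.0, -0.0, -1.0]]
wrist_force: [-0.6, 0.0, -0.3]
gripper_width: 0.0
finger_force: 0.0
```

```bash
cat > rel.py <<'E'
from h import *
# pivot in tool frame; contact wants about (-/+18, -/+46)
def rel(P):
    s=env.read_state();Rm=np.array(s["ee_rot"]);p=np.array(s["position"])
    print("t",s["t"],"pos",p.round(1),"xhead",np.degrees(np.arctan2(Rm[1,0],Rm[0,0])).round(1),"pivot in tool",(Rm.T@(np.array([*P,60.])-p)).round(1),"F",np.round(s["wrist_force"],1),"j",np.round(s["joint_positions"],2))
    return s
E
python3 - <<'E'
from rel import *
s=rel((560.2,42));a=env.grab_frame("wrist")
cv2.imwrite("pics/w2.png",cv2.resize(a[:,:,::-1],(800,600),interpolation=3))
u=np.radians(32.2)
print(proj("wrist",[[560.2,42,76],[560.2+65*np.cos(u),42+65*np.sin(u),70]],s)/.64)
E
```

```text
t 3.15 pos [584.   91.1 111.4] xhead 121.7 pivot in tool [-29.2 -46.1  51.4] F [-0.6  0.  -0.3] j [-0.05  0.35  1.66 -0.    1.13 -0.6 ]
[[295.19202507 410.37962001]
 [449.23916281 401.93348772]]
```

View pics/w2.png

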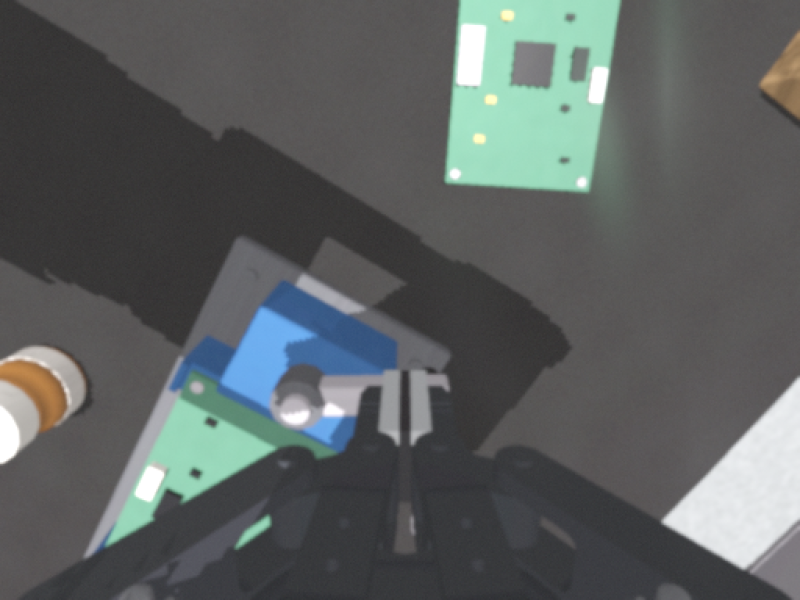

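The left hub appears at (295,408), as predicted, and the fingers are clear on the trailing side of the bar. Now I'll lower to z = 60 and move up against the bar.

{"op": "send_rows", "data": {"hand": [255, 255, 255, 255, 255, 255, 255, 255, 255, 255, 255], "delta_pos": [[0, 0, 1.7], [0, 0, 3.4], [0, 0, 5.1], [0, 0, 5.1], [0, 0, 5.1], [-0.3, 0, 5.1], [-0.6, 0, 5.1], [-0.9, 0, 5.1], [-1.1, 0, 5.1], [-1.1, 0, 5.1], [-1.1, 0, 5.1]], "twist": [0, 0, 0, 0, 0, 0, 0, 0, 0, 0, 0]}}

```text
t: 4.12
position: [590.4, 82.5, 60.6]
ee_rot: [[-0.528, 0.849, 0.001], [0.849, 0.528, -0.0], [-0.0, 0.0, -1.0]]
wrist_force: [-1.4, -0.0, 0.1]
gripper_width: -0.3
finger_force: 0.0
```

```bash
python3 - <<'E'
from rel import *
rel((560.2,42))
p=np.array([-1.8,-4.6])
for d in range(5,61,5):
    t=np.radians(d);R=np.array([[np.cos(t),-np.sin(t)],[np.sin(t),np.cos(t)]])
    print(d,(p-R@p).round(2))
E
```

```text
t 4.1167 pos [590.4  82.5  60.6] xhead 121.9 pivot in tool [-18.4 -47.1   0.6] F [-1.4 -0.   0.1] j [-0.06  0.43  1.67 -0.    1.04 -0.62]
5 [-0.41  0.14]
10 [-0.83  0.24]
15 [-1.25  0.31]
20 [-1.68  0.34]
25 [-2.11  0.33]
30 [-2.54  0.28]
35 [-2.96  0.2 ]
40 [-3.38  0.08]
45 [-3.78 -0.07]
50 [-4.17 -0.26]
55 [-4.54 -0.49]
60 [-4.88 -0.74]
```

{"op": "send_rows", "data": {"hand": [255, 255, 255, 255, 255, 255, 255, 255, 255, 255, 255, 255], "delta_pos": [[-0.41, 0.14, 0], [-0.83, 0.24, 0], [-1.25, 0.31, 0], [-1.68, 0.34, 0], [-2.11, 0.33, 0], [-2.54, 0.28, 0], [-2.96, 0.2, 0], [-3.38, 0.08, 0], [-3.78, -0.07, 0], [-4.17, -0.26, 0], [-4.54, -0.49, 0], [-4.88, -0.74, 0]], "twist": [5, 10, 15, 20, 25, 30, 35, 40, 45, 50, 55, 60]}}

```text
t: 5.12
position: [609.6, 37.6, 60.3]
ee_rot: [[0.475, 0.88, 0.0], [0.88, -0.475, 0.0], [0.0, -0.0, -1.0]]
wrist_force: [-0.3, 1.0, -0.3]
gripper_width: 0.4
finger_force: 0.7
```

```bash
python3 - <<'E'
from rel import *
s=rel((560.2,42));a=env.grab_frame("wrist")
cv2.imwrite("pics/w3.png",cv2.resize(a[:,:,::-1],(800,600),interpolation=3))
E
```

```text
t 5.1167 pos [609.6  37.6  60.3] xhead 61.6 pivot in tool [-19.6 -45.6   0.3] F [-0.3  1.  -0.3] j [-0.13  0.46  1.63  0.    1.06  0.36]
```

View pics/w3.png

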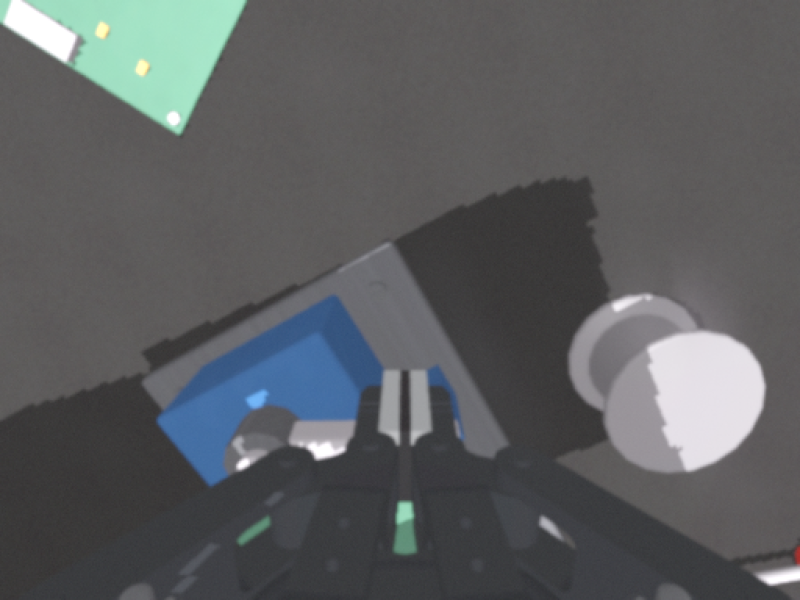

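The bar is following the finger and lies square against its face, with the hub at (255,450). I'll turn it another 55°.

{"op": "send_rows", "data": {"hand": [255, 255, 255, 255, 255, 255, 255, 255, 255, 255, 255, 255], "delta_pos": [[-0.41, 0.14, 0], [-0.83, 0.24, 0], [-1.25, 0.31, 0], [-1.68, 0.34, 0], [-2.11, 0.33, 0], [-2.54, 0.28, 0], [-2.96, 0.2, 0], [-3.38, 0.08, 0], [-3.78, -0.07, 0], [-4.17, -0.26, 0], [-4.54, -0.49, 0], [-4.54, -0.49, 0]], "twist": [5, 10, 15, 20, 25, 30, 35, 40, 45, 50, 55, 55]}}

```text
t: 6.17
position: [583.7, -0.7, 60.4]
ee_rot: [[0.993, 0.118, 0.0], [0.118, -0.993, -0.0], [0.0, 0.0, -1.0]]
wrist_force: [0.1, 0.4, 0.6]
gripper_width: -0.1
finger_force: 0.0
```

```bash
python3 - <<'E'
from rel import *
s=rel((560.2,42));a=env.grab_frame("top")
c=a[178:238,195:305];cv2.imwrite("pics/c2.png",cv2.resize(c[:,:,::-1],None,fx=7,fy=7,interpolation=cv2.INTER_CUBIC))
w=env.grab_frame("wrist");np.save("w4.npy",w)
E
```

```text
t 6.1667 pos [583.7  -0.7  60.4] xhead 6.8 pivot in tool [-18.3 -45.2   0.4] F [0.1 0.4 0.6] j [-0.2   0.41  1.7  -0.    1.03  1.25]
```

Now I'll back off, rise and measure the bar's angle.

{"op": "send_rows", "data": {"hand": [255, 255, 255, 255, 255, 255, 255, 255, 255, 255], "delta_pos": [[1, 0, 0], [2, 0, 0], [2, 0, -2], [2, 0, -5], [2, 0, -8], [2, 0, -11], [2, 1, -13], [2, 2, -13], [2, 3, -13], [2, 3, -13]], "twist": [0, 0, 0, 0, 0, 0, 0, 0, 0, 0]}}

```text
t: 7.1
position: [607.1, -29.3, 189.4]
ee_rot: [[0.993, 0.12, -0.001], [0.12, -0.993, -0.0], [-0.001, 0.0, -1.0]]
wrist_force: [-0.4, 0.1, -1.1]
gripper_width: -0.0
finger_force: 0.0
```

```bash
python3 - <<'E'
from rel import *
s=rel((560.2,42));a=env.grab_frame("wrist");np.save("w5.npy",a);np.save("w5s.npy",s,allow_pickle=True)
cv2.imwrite("pics/w5.png",cv2.resize(a[:,:,::-1],(800,600),interpolation=3))
q=np.array([[560.2,42,76],[564,-173.8,76],[560.2+65*.021,42-65,70]]);print(proj("wrist",q,s)/.64)
E
```

```text
t 7.1 pos [607.1 -29.3 189.4] xhead 6.9 pivot in tool [-37.8 -76.5 129.4] F [-0.4  0.1 -1.1] j [-0.24  0.29  1.56 -0.    1.29  1.21]
[[269.98123206 352.95284368]
 [635.20444724 386.96594239]
 [382.67673896 358.8440754 ]]
```

View pics/w5.png

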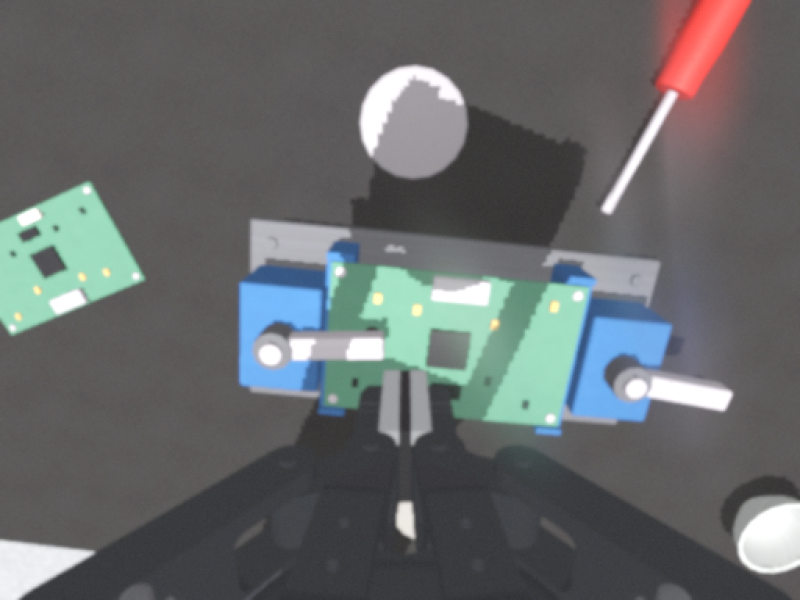

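The hub at (270,354) matches the prediction. The tip at (383,348) is about 12 px above the straight-in prediction of (383,359), so about 5.6° remains. That agrees with the tool heading. I'll finish with the tool turned to the final heading.

{"op": "send_rows", "data": {"hand": [255, 255, 255, 255, 255, 255, 255, 255, 255, 255], "delta_pos": [[-0.4, -1.4, 0], [-0.9, -2.7, 0], [-0.9, -2.7, 3], [-0.9, -2.7, 6], [-0.9, -2.7, 9], [-0.9, -2.7, 11], [-0.9, -2.7, 12], [-0.9, -2.7, 12.9], [-0.9, -2.7, 12.9], [-0.9, -2.7, 12.9]], "twist": [3, 5.7, 5.7, 5.7, 5.7, 5.7, 5.7, 5.7, 5.7, 5.7]}}

```text
t: 7.98
position: [595.4, -1.9, 61.4]
ee_rot: [[1.0, 0.021, -0.0], [0.021, -1.0, 0.0], [-0.0, -0.0, -1.0]]
wrist_force: [0.8, 1.0, -0.0]
gripper_width: -0.0
finger_force: 0.0
```

```bash
python3 -c "
from rel import *
rel((560.2,42))"
```

```text
t 7.9833 pos [595.4  -1.9  61.4] xhead 1.2 pivot in tool [-34.3 -44.7   1.4] F [ 0.8  1.  -0. ] j [-0.2   0.43  1.67  0.    1.05  1.35]
```

Next I'll push to a pivot offset of -18.2 mm, retreat and rise.

{"op": "send_rows", "data": {"hand": [255, 255, 255, 255, 255, 255, 255, 255, 255, 255], "delta_pos": [[-0.4, 0, 0], [-0.7, 0, 0], [-0.9, 0, 0], [-1.1, 0, 0], [-1.2, 0, 0], [-1.3, 0, 0], [-1.4, 0, 0], [-1.5, 0, 0], [-1.6, 0, 0], [-1.6, 0, 0]], "twist": [0, 0, 0, 0, 0, 0, 0, 0, 0, 0]}}

```text
t: 8.82
position: [579.1, -2.4, 61.3]
ee_rot: [[1.0, 0.021, -0.0], [0.021, -1.0, -0.0], [-0.0, 0.0, -1.0]]
wrist_force: [0.7, -0.4, 1.7]
gripper_width: -0.4
finger_force: 0.5
```

```bash
python3 -c "
from rel import *
rel((560.2,42))"
```

```text
t 8.8167 pos [579.1  -2.4  61.3] xhead 1.2 pivot in tool [-18.  -44.7   1.3] F [ 0.7 -0.4  1.7] j [-0.21  0.4   1.71 -0.    1.03  1.34]
```

{"op": "send_rows", "data": {"hand": [255, 255, 255, 255, 255, 255, 255, 255, 255, 255, 255, 255], "delta_pos": [[1, 0, 0], [2, 0, 0], [2, 0, -2], [2, 0, -5], [2, 0, -8], [2, 0, -11], [2, 1, -13], [2, 4, -13], [2, 7, -13], [2, 10, -13], [2, 10, -13], [2, 10, -13]], "twist": [0, 0, 0, 0, 0, 0, 0, 0, 0, 0, 0, 0]}}

```text
t: 9.82
position: [600.7, -103.1, 190.7]
ee_rot: [[1.0, 0.018, -0.001], [0.018, -1.0, 0.001], [-0.001, -0.001, -1.0]]
wrist_force: [0.5, -0.2, -0.6]
gripper_width: 0.1
finger_force: 0.0
```

```bash
python3 - <<'E'
from rel import *
s=rel((564,-173.8));a=env.grab_frame("wrist");np.save("w6.npy",a);np.save("w6s.npy",s,allow_pickle=True)
cv2.imwrite("pics/w6.png",cv2.resize(a[:,:,::-1],(800,600),interpolation=3))
q=np.array([[560.2,42,76],[564,-173.8,76],[560.2+65*.021,42-65,70],[564-1.4,-173.8-65,70],[562.1,-66,43]]);print(proj("wrist",q,s)/.64)
E
```

```text
t 9.8167 pos [ 600.7 -103.1  190.7] xhead 1.0 pivot in tool [-37.8  70.2 130.7] F [ 0.5 -0.2 -0.6] j [-0.36  0.29  1.55  0.    1.29  1.19]
[[152.97138992 351.35241892]
 [523.8276578  352.26027508]
 [266.25611427 347.24011554]
 [629.79830385 351.8066863 ]
 [344.27037507 330.47052187]]
```

View pics/w6.png

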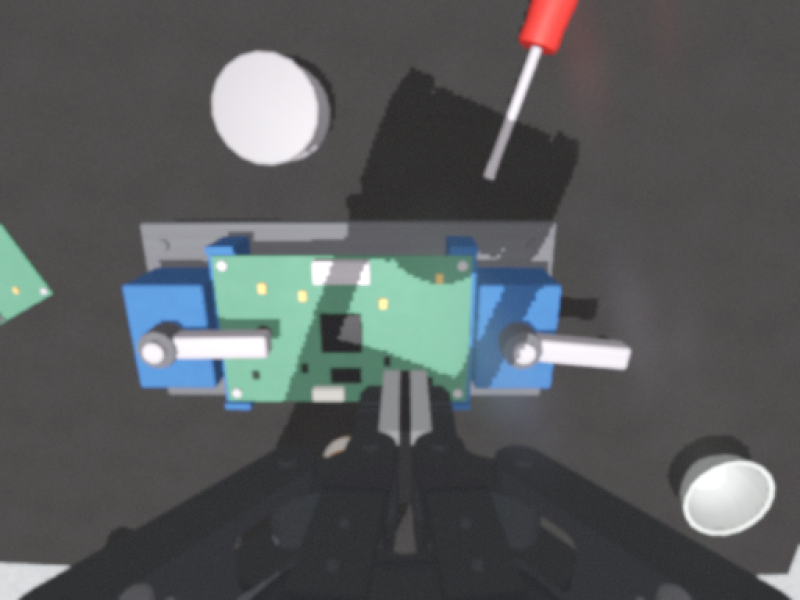

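The left tip at (269,347) is in line with the holder's edges (predicted (266,347)), so the left clamp is done. The right bar's tip at (630,360) is about 4.5° clockwise already. Next I'll go above its far side and make a half turn, so that the +x edge pushes it clockwise via the near side.

{"op": "send_rows", "data": {"hand": [255, 255, 255, 255, 255, 255, 255, 255, 255, 255, 255, 255], "delta_pos": [[-0.2, 2, 0], [-0.4, 4, 0], [-0.6, 6, 0], [-0.8, 8, 0], [-1, 10, 1], [-1.1, 11.8, 2], [-1.1, 11.8, 3], [-1.1, 11.8, 4], [-1.1, 11.8, 5], [-1.1, 11.8, 6], [-1.1, 11.8, 7], [-1.1, 11.8, 8]], "twist": [-7, -14, -21, -28, -35, -42, -49, -56, -63, -70, -77, -84]}}

```text
t: 10.87
position: [592.7, -218.1, 110.4]
ee_rot: [[0.076, 0.997, -0.001], [0.997, -0.076, 0.001], [0.001, -0.001, -1.0]]
wrist_force: [0.3, -0.2, 1.1]
gripper_width: -0.0
finger_force: 0.0
```

{"op": "send_rows", "data": {"hand": [255, 255, 255, 255, 255, 255, 255, 255, 255, 255, 255, 255], "delta_pos": [[0, 0, 0], [0, 0, 0], [0, 0, 0], [0, 0, 0], [0, 0, 0], [0, 0, 0], [0, 0, 0], [0, 0, 0], [0, 0, 0], [0, 0, 0], [0, 0, 0], [0, 0, 0]], "twist": [-7, -14, -21, -28, -35, -42, -49, -56, -63, -70, -77, -84]}}

```text
t: 11.87
position: [592.8, -218.1, 110.9]
ee_rot: [[-0.984, 0.18, -0.001], [0.18, 0.984, 0.001], [0.001, 0.001, -1.0]]
wrist_force: [-0.9, -0.4, 0.5]
gripper_width: -0.2
finger_force: 0.0
```

{"op": "send_rows", "data": {"hand": [255, 255, 255, 255], "delta_pos": [[0, 0, 0], [0, 0, 0], [0, 0, 0], [0, 0, 0]], "twist": [-5, -7.7, -7.7, -7.7]}}

```text
t: 12.2
position: [592.8, -218.6, 111.0]
ee_rot: [[-0.999, 0.055, -0.001], [0.055, 0.999, 0.001], [0.001, 0.001, -1.0]]
wrist_force: [0.1, -0.7, 0.8]
gripper_width: -0.1
finger_force: 0.0
```

```bash
python3 - <<'E'
from rel import *
s=rel((564,-173.8))
E
```

```text
t 12.2 pos [ 592.8 -218.6  111. ] xhead 176.9 pivot in tool [31.1 43.2 51.1] F [ 0.1 -0.7  0.8] j [-0.54  0.43  1.55  0.    1.17 -2.06]
```

{"op": "send_rows", "data": {"hand": [255, 255, 255, 255, 255, 255, 255, 255, 255, 255, 255], "delta_pos": [[0, -0.2, 1.7], [0, -0.2, 3.4], [0, -0.2, 5], [0, -0.2, 5], [0, -0.2, 5], [0.3, -0.2, 5], [0.6, -0.2, 5], [0.9, -0.2, 5], [1.2, -0.2, 5], [1.3, -0.2, 5], [1.3, -0.2, 5]], "twist": [0, 0, 0, 0, 0, 0, 0, 0, 0, 0, 0]}}

```text
t: 13.12
position: [579.4, -221.5, 61.7]
ee_rot: [[-0.999, 0.055, 0.0], [0.055, 0.999, -0.0], [-0.0, -0.0, -1.0]]
wrist_force: [-0.1, 0.6, 1.1]
gripper_width: -0.1
finger_force: 0.0
```

```bash
python3 - <<'E'
from rel import *
rel((564,-173.8))
E
```

```text
t 13.1167 pos [ 579.4 -221.5   61.7] xhead 176.9 pivot in tool [18.  46.8  1.7] F [-0.1  0.6  1.1] j [-0.56  0.47  1.6  -0.    1.07 -2.07]
```

The geometry is mirrored here, so the deltas are the negatives of the left-hand arc.

{"op": "send_rows", "data": {"hand": [255, 255, 255, 255, 255, 255, 255, 255, 255, 255, 255, 255], "delta_pos": [[0.41, -0.14, 0], [0.83, -0.24, 0], [1.25, -0.31, 0], [1.68, -0.34, 0], [2.11, -0.33, 0], [2.54, -0.28, 0], [2.96, -0.2, 0], [3.38, -0.08, 0], [3.78, 0.07, 0], [4.17, 0.26, 0], [4.54, 0.49, 0], [4.88, 0.74, 0]], "twist": [5, 10, 15, 20, 25, 30, 35, 40, 45, 50, 55, 60]}}

```text
t: 14.12
position: [531.5, -212.1, 61.8]
ee_rot: [[-0.448, 0.894, 0.001], [0.894, 0.448, -0.001], [-0.002, 0.0, -1.0]]
wrist_force: [0.0, -1.6, 0.4]
gripper_width: 0.0
finger_force: 0.9
```

```bash
python3 - <<'E'
from rel import *
rel((564,-173.8))
E
```

```text
t 14.1167 pos [ 531.5 -212.1   61.8] xhead 116.6 pivot in tool [19.7 46.2  1.8] F [ 0.  -1.6  0.4] j [-0.59  0.38  1.73 -0.    1.03 -1.05]
```

{"op": "send_rows", "data": {"hand": [255, 255, 255, 255, 255, 255, 255, 255, 255, 255, 255, 255], "delta_pos": [[0.41, -0.14, 0], [0.83, -0.24, 0], [1.25, -0.31, 0], [1.68, -0.34, 0], [2.11, -0.33, 0], [2.54, -0.28, 0], [2.96, -0.2, 0], [3.38, -0.08, 0], [3.78, 0.07, 0], [4.17, 0.26, 0], [4.54, 0.49, 0], [4.88, 0.74, 0]], "twist": [5, 10, 15, 20, 25, 30, 35, 40, 45, 50, 55, 60]}}

```text
t: 15.12
position: [515.5, -164.5, 61.4]
ee_rot: [[0.55, 0.835, -0.001], [0.835, -0.55, -0.0], [-0.001, -0.0, -1.0]]
wrist_force: [-1.0, -1.0, 0.3]
gripper_width: -0.2
finger_force: 0.9
```

```bash
python3 - <<'E'
from rel import *
rel((564,-173.8))
E
```

```text
t 15.1167 pos [ 515.5 -164.5   61.4] xhead 56.6 pivot in tool [19.  45.6  1.4] F [-1.  -1.   0.3] j [-0.53  0.33  1.81 -0.    1.    0.05]
```

{"op": "send_rows", "data": {"hand": [255, 255, 255, 255, 255, 255, 255, 255, 255, 255, 255, 255], "delta_pos": [[0.41, -0.14, 0], [0.83, -0.24, 0], [1.25, -0.31, 0], [1.68, -0.34, 0], [2.11, -0.33, 0], [2.54, -0.28, 0], [2.96, -0.2, 0], [3.38, -0.08, 0], [3.78, 0.07, 0], [4.17, 0.26, 0], [4.17, 0.26, 0], [4.17, 0.26, 0]], "twist": [5, 10, 15, 20, 25, 30, 35, 40, 45, 50, 50, 50]}}

```text
t: 16.12
position: [540.9, -131.0, 61.4]
ee_rot: [[0.992, 0.123, 0.0], [0.123, -0.992, -0.0], [0.0, 0.0, -1.0]]
wrist_force: [0.1, -0.4, 0.2]
gripper_width: -0.5
finger_force: 0.0
```

```bash
python3 - <<'E'
from rel import *
rel((564,-173.8))
E
```

```text
t 16.1167 pos [ 540.9 -131.    61.4] xhead 7.0 pivot in tool [17.6 45.3  1.4] F [ 0.1 -0.4  0.2] j [-0.45  0.35  1.77  0.    1.01  1.  ]
```

{"op": "send_rows", "data": {"hand": [255, 255, 255, 255, 255, 255, 255], "delta_pos": [[0.08, -0.03, 0], [0.16, -0.06, 0], [0.24, -0.09, 0], [0.32, -0.12, 0], [0.4, -0.14, 0], [0.45, -0.15, 0], [0.45, -0.15, 0]], "twist": [1, 2, 3, 4, 5, 5.8, 5.8]}}

```text
t: 16.7
position: [545.2, -128.9, 61.3]
ee_rot: [[1.0, 0.018, 0.0], [0.018, -1.0, -0.0], [0.0, 0.0, -1.0]]
wrist_force: [-0.8, -0.7, 0.8]
gripper_width: -0.0
finger_force: 0.6
```

```bash
python3 - <<'E'
from rel import *
rel((564,-173.8))
E
```

```text
t 16.7 pos [ 545.2 -128.9   61.3] xhead 1.0 pivot in tool [18.  45.2  1.3] F [-0.8 -0.7  0.8] j [-0.44  0.36  1.76  0.    1.02  1.11]
```

{"op": "send_rows", "data": {"hand": [255, 255, 255, 255, 255, 255, 255, 255, 255, 255, 255, 255], "delta_pos": [[-1, 0, 0], [-2, 0, 0], [-2, 0, -3], [-2, 0, -6], [-2, 0, -9], [-2, 0, -12], [-2, -2, -14], [-1, -4, -14], [0, -5, -14], [2, -5, -14], [3, -5, -14], [3, -5, -14]], "twist": [0, 0, 0, 0, 0, 0, 0, 0, 0, 0, 0, 0]}}

```text
t: 17.7
position: [575.6, -78.0, 200.3]
ee_rot: [[1.0, 0.02, -0.0], [0.02, -1.0, 0.0], [-0.0, -0.0, -1.0]]
wrist_force: [-0.4, -0.7, 0.9]
gripper_width: -0.2
finger_force: 0.0
```

```bash
python3 - <<'E'
from rel import *
s=rel((564,-173.8));a=env.grab_frame("wrist")
cv2.imwrite("pics/w7.png",cv2.resize(a[:,:,::-1],(800,600),interpolation=3))
q=np.array([[560.2,42,76],[564,-173.8,76],[560.2+65*.021,42-65,70],[564-1.4,-173.8+65,70],[562.1,-66,43]]);print(proj("wrist",q,s)/.64)
E
```

```text
t 17.7 pos [575.6 -78.  200.3] xhead 1.2 pivot in tool [-13.6  95.6 140.3] F [-0.4 -0.7  0.9] j [-0.34  0.22  1.62  0.    1.3   1.21]
[[196.80251427 306.00538649]
 [566.72015852 307.29143941]
 [309.55101718 302.7292416 ]
 [454.29615471 303.98834356]
 [383.92874695 289.7416197 ]]
```

View pics/w7.png

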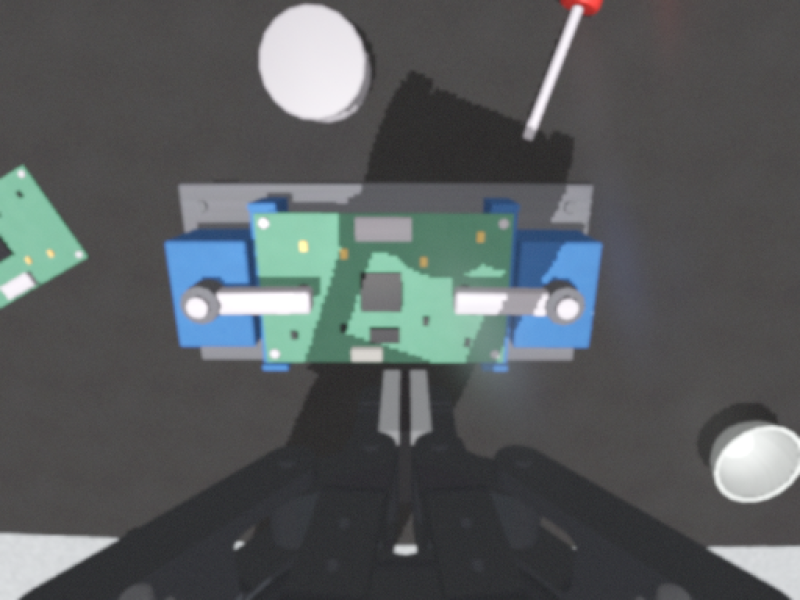

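Both bars point straight in, level with the holder's edges. The left tip is at (311,302) and the right tip at (455,302), against predictions of (310,303) and (454,304). The board hasn't moved and the arm is clear, so I'm handing in.

```bash
python3 -c "
from bench import env
print(env.job_done())"
```

```text
the job is handed in; nothing more can be done
None
```

Both swing clamps now point straight in over the board along the holder; the last close-up put both bar tips within about 2 pixels of where they should be. The job was handed in at about 18 s with the arm clear. The board and the other things in view looked unmoved, and no verdict came back.

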